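Load the flanged bush on the bench carousel and hold it at the front

ROBOT

A 6-joint arm with a two-finger parallel gripper is mounted at the origin on the work surface. World frame = base frame: x ahead of the robot, y to its left, z up, the work surface at z = 0. Lengths are in m, angles in rad, forces in N, time in s.
With the tool pointing down it reaches from about 0.325 to 0.775 m from the base axis. Payload 5.5 kg.
Tool frame: the origin (TCP) lies between the finger pads; the fingertips stand 22 mm ahead of it and the grasp point (between the pads) lies 3 mm ahead of it; z points along the fingers, y is the line along which they close (so a half turn about z gives the same grasp; the last joint's range is limited). The gripper opens to 88 mm and grips with 3 to 60 N. Pads are 20 mm wide; open, the fingers measure 115 mm over their backs; the gripper's body (75 mm by 178 mm) begins 61 mm behind the grasp point.
Start: joints at [1.147, 0.091, 1.231, -0, 1.82, -0.057], TCP at [0.215, 0.56, 0.245] pointing down, gripper open.
Joint ranges: [-2.87, 2.87], [-0.86, 2.18], [0.17, 2.46], [-1.51, 4.65], [0.06, 2.69], [-2.65, 2.65]. Speed limits (rad/s): [2.57, 2.57, 3.01, 3.14, 3.14, 3.14].

INTERFACE

Orientations are given as a rotation vector (axis times angle).
In Python, from workcell import status, capture, sign_off, search_frame, trace, landmark_of gives the robot as it stands. The module is installed in compiled form; this text tells all that it offers.
- The arm moves only by the tool apply_moves, never from a script. Its argument "moves" is a list of rows, each a list of 2 entries, a list of its own where there are three numbers: the shift along the tool's x, y, z in m, then the turn, a rotation vector about the tool's x, y, z in rad. A call has 1 to 10 rows; each row is the pose to reach, as a shift and turn from the pose commanded when the call began, along the tool's axes at that moment; what a row does not reach only later rows make up. A row lasts 1/8 s, in which the tool goes at most 62.5 mm and 10.7 degrees, less where a joint would pass 70% of its speed; a pose out of reach is approached as far as the arm can. A call with a gripper value outside its range is refused whole. "fingers" is the finger opening in m, from 0 to 0.0878, set as the call begins (left out, the last holds). The fingers move at their own pace and stop on an object; "force" is the grip in N (left out, the last holds). Time passes only in rows, so rows that repeat a pose let the fingers close. It gives the time, the measured TCP pose, the force, the opening and the grip force at its end, in the units of the state.
- status.observe(): the state, without advancing time (a new reading comes with each control period).
- capture(name): name is "scene" or "top" or "wrist"; returns a dict with "img" (384x512x3 uint8, red, green, blue), "z_map" (384x512 float32, m along the optical axis (not along the pixel's ray), 0 where there is no reading), "camera_matrix" (3x3 intrinsics, pixels), "k1" (the pictures are not rectified: a ray, as slopes to the right and down, at radius r is drawn at 1 + k1 r^2 times it, then the intrinsics apply), "R" (3x3) and "t" (3): a world point X has camera coordinates R X + t. Camera axes: x right, y down, z forward; pixel columns grow to the right and rows downward; lengths in m; the calibration is good to about 2 mm. A picture is of the moment at which its call begins.
- sign_off(): hands the job in; it is judged then, once.
Trained networks look in a picture, given as the dict that the camera call returned (one of the last four; its "shot" number tells which), for a name from the list of things; names that differ only in an ending like _2 or _b are one class to them, and where a whole thing is asked for, a point or a joint stands for the part that bears it (a point fixed in the world has none). Each returns a list of dicts, best first, with "confidence" (0 to 1); they miss things now and then, are a little off and sometimes report something else, mostly with a low value. They report only what shows in the picture. A call takes as long as a camera call. They do not tell look-alikes from the thing itself.
- search_frame(target, picture): "bbox" ([left, top, right, bottom] in pixels, round what is visible of it).
- trace(target, picture): "pixels" (384x512 bool, what is visible of it) and "bbox" ([left, top, right, bottom] in pixels, round what is visible of it).
- landmark_of(target, picture): "position" ([row, column] in pixels: a listed point, or the origin of a listed thing).
The state is a dict: "t": time; "joint_pos": joint angles; "joint_vel": joint speeds; "tau": joint torques, N m; "tcp_pos": TCP position; "orientation": TCP orientation; "contact_force": force on the tool from outside, world axes, zero at the start; "ft_torque": the same for the moment, N m; "width": finger opening in m; "finger_force": force on a finger pad.
Only numpy, scipy, OpenCV 4.12 (cv2) and the standard library are available. Lean on these libraries where they do the work, as an engineer would, in place of code of your own. Each camera call takes 0.05 s, during which the arm holds its last target. There are 200 camera calls.

TASK

Stand the flanged steel bush, flange down, over the pin of the carousel's bare post so that it sits fully home on the post's shoulder, and let go of it. Then gently turn the carousel until the bush stands squarely at the front, in line with the pointer that sticks out of the stand, and finish while gripping its upright black handle so that the carousel is held still there. Leave everything else on the bench where it is.

Things in the scene. Friction and masses are not known exactly. Their poses are not given: they have to be found in the camera images.
- bush: flanged steel bush, loose, standing flange down: tube 36 mm outside, 20 mm bore right through, 50 mm tall, with a flange 50 mm across and 8 mm thick round its foot; about 0.28 kg. It stands among a low wide collar and a slender tall sleeve; only it has a flange. Origin: centre of its underside; z up along its axis.
- post_seat (a point): middle of the 30 mm shoulder on top of the carousel's bare post, 80 mm above the bench; a 14 mm pin with a tapered tip stands 25 mm up from it. The post turns with the plate, 85 mm from its axis. The plate's other stations, 90 degrees apart: anticlockwise from above come the handle, a wooden block of drills (113 mm above the bench), a tapered tool holder (110 mm above the bench).
- handle: upright round black handle on the turning plate, free to revolve about its own upright axis, 100 mm from the axis, 90 degrees anticlockwise from the bare post seen from above; grip 22 mm in diameter from 73 to 140 mm above the bench, on a thinner neck. Origin: on the handle's axis at the plate's top, 38 mm above the bench; z up.
- stand: fixed round stand of the carousel, 190 mm across; the turning plate above it is 260 mm across and its top is 38 mm above the bench. Origin: on the carousel's turning axis, at bench height; its -x axis is the front, where a flat steel pointer 34 mm wide with a thin upright rib (34 mm above the bench) sticks out from under the plate.
- front_mark (a point): tip of the stand's steel pointer, 200 mm from the turning axis, 12 mm above the bench: the line from the axis to this tip is the front
- turntable (a joint): angle of the turning plate (rad), anticlockwise positive seen from above; at 0, and at every full turn, the bare post stands exactly at the front. It turns endlessly both ways, has light friction (about 0.06 N m, 0.6 N at the handle), no spring and no detents, and stays where it is left.
- collar: low wide steel collar, 60 mm across, 38 mm bore, 20 mm tall, loose on the bench; leave alone. Origin: centre of its underside.
- sleeve: slender tall steel sleeve, 28 mm across, 65 mm tall, loose on the bench; leave alone. Origin: centre of its underside.
- spanner: steel spanner lying on the bench; leave alone. Origin: under its middle; it lies along its own x axis.
- file: file with a wooden handle, 300 mm long, lying on the bench; leave alone. Origin: under its middle; it lies along its own x axis.
- nut: big dark hexagon nut, 46 mm across flats, 24 mm tall, on the bench; leave alone. Origin: centre of its underside.
Mind the look-alikes: they are no part of the job. What is shaped like the bush but blue or purple is not meant.

How it is judged:
On the way, in this order (a step that is already met when the one before it is completed fails the run):
1. the bush stands upright over the pin, home on the bare post's shoulder, and is let go (horizontal distance between bush and post_seat below 0.006 m and z of bush in the frame of post_seat between -0.004 and 0.004 m and angle between bush's own z axis and vertical below 0.12 rad and contact force between the fingers and bush below 0.3 N), for 0.2 s.
2. the carousel is turned until the bush stands at the front (x of bush in the frame of stand below -0.06 m and y of bush in the frame of stand between -0.012 and 0.012 m), for 0.2 s.
At the end, for the whole second after the job is handed in: Bush upright (7 deg) on the pin, underside within 4 mm of the shoulder, 6 mm of its centre, untouched by the fingers; its axis within 12 mm of the stand's front line on the pointer's side; carousel at rest (under 0.05 rad/s), its handle gripped by the fingers with over 3 N (all of step 1 and all of step 2 and velocity of joint turntable between -0.05 and 0.05 rad/s and contact force between the fingers and handle above 3 N); the arm keeps its last pose, push and grip.
It fails at once if the carousel is flung round faster than 2.5 rad/s (velocity of joint turntable above 2.5 rad/s or velocity of joint turntable below -2.5 rad/s).
It fails at once if one of the other loose things is shifted by more than 30 mm (distance of any of collar, sleeve, spanner, file, nut from where it was at the start of the episode above 0.03 m).
It also fails if it takes over 58 s, if anything falls off the work surface, if the arm or the gripper's body presses on something with over 40 N, if the wrist force passes 120 N, or if a joint passes its speed limit or range.

## Working session

There is one attempt and no reset: what is moved stays moved. The work goes in short steps, Python scripts to look and compute and a tool call to move; the robot and the scene stay as the last step left them, time stands still between calls to the robot, and variables do not carry over. Pictures are saved under pics/ and viewed, at most 10 in all, crops included, and the job is handed in when it is done.

Besides the shell and the picture viewer there is one more tool, called as name(argument=value, ...) on one line, values as JSON. apply_moves: Moves the arm, as the interface text tells. Its arguments: {"type":"object","properties":{"moves":{"type":"array","items":{"type":"array"}},"fingers":{"type":"number"},"force":{"type":"number"}},"required":["moves"]}

```bash
mkdir -p pics
cat > h.py <<'E'
import numpy as np, cv2
from workcell import *
def ray(p,uv):
    K=p["camera_matrix"];uv=np.atleast_2d(uv).astype(float)
    d=(uv-[K[0,2],K[1,2]])/[K[0,0],K[1,1]]
    s=d.copy()
    for _ in range(20): s=d/(1+p["k1"]*(s**2).sum(1,keepdims=True))
    return np.c_[s,np.ones(len(s))]
def world(p,uv,z):  # uv col,row ; z depth
    c=ray(p,uv)*np.reshape(z,(-1,1)); return (c-p["t"])@p["R"]
def onplane(p,uv,h):
    r=ray(p,uv)@p["R"]; c=-p["t"]@p["R"]
    return c+r*((h-c[2])/r[:,2:3])
def cloud(p):
    v,u=np.nonzero(p["z_map"]>0); return u,v,world(p,np.c_[u,v],p["z_map"][v,u])
def save(p,n): cv2.imwrite("pics/"+n,p["img"][:,:,::-1])
E
python3 - <<'E'
from h import *
a=capture("top");b=capture("scene")
cv2.imwrite("pics/a.png",cv2.resize(np.vstack([a["img"],b["img"]])[:,:,::-1],None,fx=.78,fy=.78))
for p,n in((a,"top"),(b,"scene")):
  print(n,-p["t"]@p["R"])
  for o in["bush","post_seat","handle","stand","front_mark","collar","sleeve","nut"]:
    for r in landmark_of(o,p)[:3]:
      v,u=r["position"];iv,iu=int(round(v)),int(round(u))
      h={"post_seat":.08,"handle":.038,"front_mark":.012}.get(o,0)
      print(o,round(r["confidence"],2),np.round([u,v]),onplane(p,[u,v],h).round(3)[0])
print(status.observe())
E
```

```text
top [ 0.48225941 -0.04495017  1.57678054]
bush 0.66 [292. 187.] [ 0.538 -0.155  0.   ]
bush 0.61 [311. 173.] [ 0.588 -0.223  0.   ]
bush 0.56 [337. 147.] [ 0.686 -0.318  0.   ]
post_seat 0.75 [212. 151.] [0.656 0.129 0.08 ]
handle 0.43 [182. 178.] [0.561 0.238 0.038]
stand 0.75 [210. 178.] [0.566 0.141 0.   ]
stand 0.41 [319. 205.] [ 0.474 -0.252  0.   ]
stand 0.29 [307. 146.] [ 0.687 -0.207  0.   ]
front_mark 0.75 [202. 234.] [0.362 0.166 0.012]
collar 0.47 [318. 201.] [ 0.49  -0.252  0.   ]
sleeve 0.54 [355. 218.] [ 0.429 -0.386  0.   ]
nut 0.56 [306. 147.] [ 0.684 -0.206  0.   ]
nut 0.3 [379. 170.] [ 0.604 -0.471  0.   ]
scene [ 1.16102305 -0.53682602  1.05894437]
bush 0.8 [210. 249.] [ 0.565 -0.226  0.   ]
bush 0.68 [225. 232.] [ 0.546 -0.157  0.   ]
bush 0.55 [207. 295.] [ 0.679 -0.321  0.   ]
post_seat 0.93 [324. 186.] [0.663 0.147 0.08 ]
handle 0.54 [318. 163.] [0.557 0.236 0.038]
handle 0.32 [329. 131.] [0.474 0.378 0.038]
stand 0.91 [302. 188.] [0.576 0.143 0.   ]
front_mark 0.91 [267. 148.] [0.37  0.17  0.012]
collar 0.62 [184. 238.] [ 0.481 -0.264  0.   ]
sleeve 0.54 [186. 236.] [ 0.48  -0.257  0.   ]
sleeve 0.48 [145. 247.] [ 0.433 -0.371  0.   ]
nut 0.56 [248. 269.] [ 0.691 -0.186  0.   ]
nut 0.25 [144. 249.] [ 0.435 -0.376  0.   ]
{'t': 0.9, 'joint_pos': array([ 1.14725229e+00,  9.10911614e-02,  1.23069050e+00,  3.13449361e-05,
        1.81982091e+00, -5.66889289e-02]), 'joint_vel': array([-0.00052276, -0.0008741 ,  0.00033039,  0.00085237,  0.0007222 ,
        0.00067269]), 'tau': array([-1.26173258e-03, -4.46194124e+01, -4.06502938e+01,  6.96246629e-02,
        1.94094161e-02, -1.44264283e-05]), 'tcp_pos': array([0.215199  , 0.56008993, 0.24464188]), 'orientation': array([-5.73010936e-01, -3.08886106e+00,  3.78209680e-06]), 'contact_force': array([-0.0648522 ,  0.72639276,  0.80797388]), 'ft_torque': array([ 0.00243739, -0.05948365, -0.00182386]), 'finger_force': 0.0, 'width': 0.08812767082466014}
```

View pics/a.png

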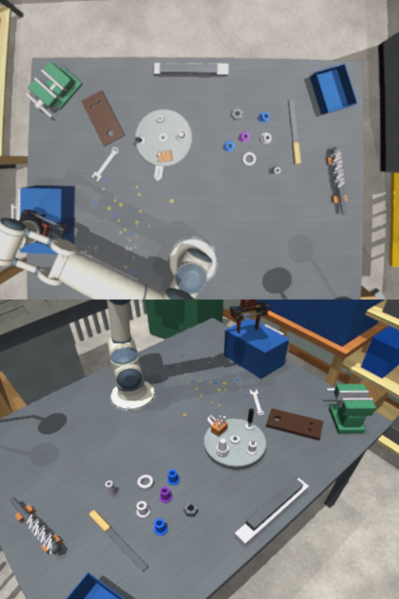

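Run:
```python
from h import *
a=capture("top");b=capture("scene")
A=cv2.resize(a["img"][110:250,160:400],(800,467),interpolation=3)
cv2.imwrite("pics/b.png",A[:,:,::-1])
for p,n in((a,"top"),(b,"scene")):
  u,v,W=cloud(p)
  for nm,c,r in(("car",(.566,.14),.14),("bush",(.58,-.3),.05)):
    m=(np.hypot(W[:,0]-c[0],W[:,1]-c[1])<r)&(W[:,2]>(.05 if nm=="car" else .03))
    M=np.zeros(p["z_map"].shape,np.uint8);M[v[m],u[m]]=1
    k,L,st,ce=cv2.connectedComponentsWithStats(M)
    for i in range(1,k):
      s=L[v,u]==i;s&=m
      X=W[s];z=np.percentile(X[:,2],95);T=X[X[:,2]>z-.01]
      print(n,nm,st[i],"top",z.round(3),len(T),T.mean(0).round(3),"mid",((T.max(0)+T.min(0))/2).round(3),a["img"][v[s],u[s]].mean(0).round() if n=="top" else b["img"][v[s],u[s]].mean(0).round())
```

```text
top car [201 147  10  10  73] top 0.106 14 [0.656 0.151 0.103] mid [0.656 0.15  0.104] [192. 191. 192.]
top car [226 166  14  14 152] top 0.114 40 [0.584 0.055 0.111] mid [0.585 0.055 0.111] [190. 190. 190.]
top car [204 170  10  11  57] top 0.06 57 [0.574 0.14  0.054] mid [0.574 0.141 0.056] [195. 196. 197.]
top car [173 175  10   7  56] top 0.145 34 [0.558 0.239 0.141] mid [0.557 0.239 0.141] [100. 100. 101.]
top car [204 176   1   1   1] top 0.05 1 [0.57  0.157 0.05 ] mid [0.57  0.157 0.05 ] [214. 214. 214.]
top car [202 192  20  15 236] top 0.109 26 [0.493 0.134 0.109] mid [0.488 0.13  0.109] [206. 166. 132.]
top bush [337 171  11  10  64] top 0.057 41 [ 0.579 -0.329  0.051] mid [ 0.578 -0.329  0.052] [194. 194. 194.]
scene car [317 140   9  23 137] top 0.14 39 [0.561 0.235 0.137] mid [0.561 0.236 0.137] [42. 43. 45.]
scene car [270 149  22  25 323] top 0.104 46 [0.494 0.132 0.102] mid [0.489 0.126 0.104] [153. 114.  86.]
scene car [299 176   6   5  22] top 0.056 22 [0.574 0.137 0.053] mid [0.573 0.138 0.054] [127. 131. 136.]
scene car [277 179  16  21 217] top 0.109 54 [0.587 0.052 0.106] mid [0.585 0.052 0.106] [169. 167. 172.]
scene car [296 181   1   1   1] top 0.052 1 [0.573 0.116 0.052] mid [0.573 0.116 0.052] [178. 176. 182.]
scene car [318 180  11  15 123] top 0.1 18 [0.659 0.148 0.098] mid [0.659 0.148 0.1  ] [158. 157. 161.]
scene car [298 182   1   1   1] top 0.051 1 [0.58  0.118 0.051] mid [0.58  0.118 0.051] [200. 197. 204.]
scene car [300 182   1   1   1] top 0.05 1 [0.583 0.123 0.05 ] mid [0.583 0.123 0.05 ] [228. 227. 231.]
scene car [280 199   1   1   1] top 0.052 1 [0.593 0.028 0.052] mid [0.593 0.028 0.052] [132. 132. 136.]
scene car [286 199   2   1   2] top 0.051 2 [0.606 0.043 0.051] mid [0.606 0.043 0.051] [122. 122. 125.]
scene bush [176 258  12  15 134] top 0.052 93 [ 0.579 -0.331  0.049] mid [ 0.578 -0.33   0.048] [181. 180. 184.]
```

View pics/b.png

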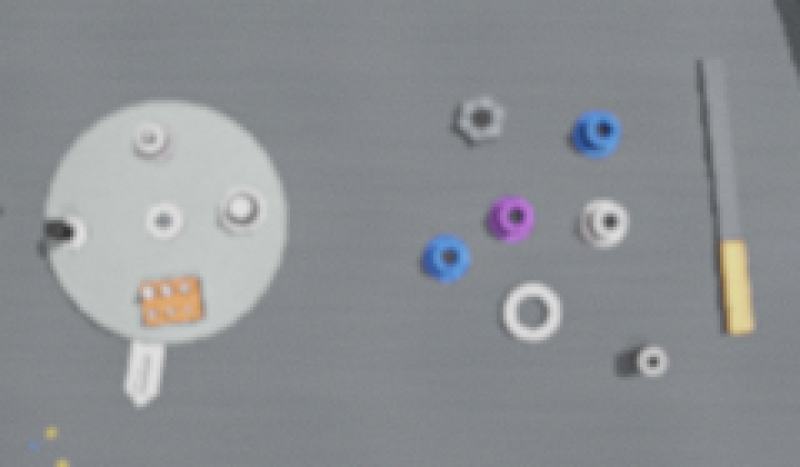

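The steel bush is the one at crop pixel (605,222), about (0.579, -0.330). The carousel axis is near (0.574, 0.140), the bare post at the back (crop 150,138), the handle on the left (62,232), the drills in front, and the pointer tip at (140,400).

apply_moves(moves=[[[-0.659,-0.701,0],[0,0,0]],[[-0.659,-0.701,0],[0,0,0]],[[-0.659,-0.701,0],[0,0,0]],[[-0.659,-0.701,0],[0,0,0]],[[-0.659,-0.701,0],[0,0,0]],[[-0.659,-0.701,0],[0,0,0]],[[-0.659,-0.701,0],[0,0,0]],[[-0.659,-0.701,0],[0,0,0]],[[-0.659,-0.701,0],[0,0,0]],[[-0.659,-0.701,0],[0,0,0]]], fingers=0.07)

```text
t: 2.25
tcp_pos: [0.4519, -0.0206, 0.245]
orientation: [0.573, 3.088, 0.001]
contact_force: [0.1, 0.2, 0.5]
width: 0.0702
finger_force: 0.0
```

```bash
cat >> h.py <<'E'
from scipy.spatial.transform import Rotation as Ro
def delta(x):
    s=status.observe(); return Ro.from_rotvec(s["orientation"]).inv().apply(np.array(x)-s["tcp_pos"]).round(4)
def info():
    s=status.observe(); R=Ro.from_rotvec(s["orientation"]).as_matrix()
    print("t",round(s["t"],2),"q",s["joint_pos"].round(2),"p",s["tcp_pos"].round(4),"F",s["contact_force"].round(1),"w",round(s["width"],4),"ff",round(s["finger_force"],1)); print(R.round(3).tolist())
E
python3 -c "
from h import *
info();print(delta([.579,-.330,.245]))"
```

```text
t 2.25 q [-0.12 -0.31  1.6   0.    1.85 -1.32] p [ 0.4519 -0.0206  0.245 ] F [0.1 0.2 0.5] w 0.0702 ff 0.0
[[-0.933, 0.359, 0.001], [0.359, 0.933, 0.0], [-0.001, 0.001, -1.0]]
[-2.297e-01 -2.432e-01  2.000e-04]
```

apply_moves(moves=[[[-0.23,-0.243,0.03],[0,0,0]],[[-0.23,-0.243,0.03],[0,0,0]],[[-0.23,-0.243,0.03],[0,0,0]],[[-0.23,-0.243,0.03],[0,0,0]],[[-0.23,-0.243,0.03],[0,0,0]],[[-0.23,-0.243,0.03],[0,0,0]],[[-0.23,-0.243,0.03],[0,0,0]],[[-0.23,-0.243,0.03],[0,0,0]]])

```text
t: 3.25
tcp_pos: [0.579, -0.327, 0.215]
orientation: [0.572, 3.089, 0.0]
contact_force: [-0.7, -0.1, 0.4]
width: 0.07
finger_force: 0.0
```

```bash
cat >> h.py <<'E'
def circ(X):  # xy circle fit
    A=np.c_[2*X[:,:2],np.ones(len(X))];b=(X[:,:2]**2).sum(1)
    s=np.linalg.lstsq(A,b,rcond=None)[0];return s[:2],np.sqrt(s[2]+s[0]**2+s[1]**2)
E
python3 - <<'E'
from h import *
info()
p=capture("wrist");save(p,"w1.png");print("cam",(-p["t"]@p["R"]).round(3))
u,v,W=cloud(p)
m=(np.hypot(W[:,0]-.579,W[:,1]+.33)<.045)&(W[:,2]>.04)&(W[:,2]<.06)
T=W[m];print(m.sum(),T.mean(0).round(4),((T.max(0)+T.min(0))/2).round(4),(T.max(0)-T.min(0)).round(4))
if m.sum()>20:
  M=np.zeros(p["z_map"].shape,np.uint8);M[v[m],u[m]]=1
  c,_=cv2.findContours(M,cv2.RETR_EXTERNAL,cv2.CHAIN_APPROX_NONE);c=max(c,key=len)[:,0]
  X=onplane(p,c,.05);print(circ(X))
E
```

```text
t 3.25 q [-0.57  0.27  1.09  0.    1.79 -1.77] p [ 0.579 -0.327  0.215] F [-0.7 -0.1  0.4] w 0.07 ff 0.0
[[-0.934, 0.358, 0.0], [0.358, 0.934, 0.0], [-0.0, 0.0, -1.0]]
cam [ 0.5   -0.297  0.355]
817 [ 0.5747 -0.328   0.049 ] [ 0.5753 -0.3282  0.0462] [0.0354 0.0352 0.0123]
(array([ 0.57460628, -0.32792502]), np.float64(0.017601135729258716))
```

View pics/w1.png

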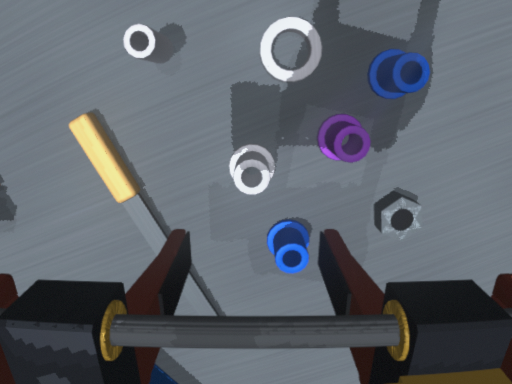

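The wrist view shows the steel bush at (251,168), between the tools, with the purple and blue look-alikes beside it. Its measured position is (0.575, -0.328), radius 17.6 mm, which agrees with the other cameras. I'll descend and grip.

apply_moves(moves=[[[0.002,-0.002,0.05],[0,0,0]],[[0.002,-0.002,0.1],[0,0,0]],[[0.002,-0.002,0.14],[0,0,0]],[[0.002,-0.002,0.165],[0,0,0]],[[0.002,-0.002,0.176],[0,0,0]],[[0.002,-0.002,0.176],[0,0,0]]], fingers=0.07)

```text
t: 4.05
tcp_pos: [0.5765, -0.3282, 0.039]
orientation: [0.572, 3.089, 0.0]
contact_force: [0.3, -0.5, -0.7]
width: 0.0695
finger_force: 0.0
```

apply_moves(moves=[[[0,0,0],[0,0,0]],[[0,0,0],[0,0,0]],[[0,0,0],[0,0,0]],[[0,0,0],[0,0,0]],[[0,0,0],[0,0,0]],[[0,0,0],[0,0,0]]], fingers=0.02, force=25)

```text
t: 4.8
tcp_pos: [0.5766, -0.3291, 0.039]
orientation: [0.573, 3.088, -0.0]
contact_force: [0.1, -0.1, 2.6]
width: 0.0345
finger_force: 25.0
```

apply_moves(moves=[[[0,0,-0.02],[0,0,0]],[[0,0,-0.06],[0,0,0]],[[0,0,-0.11],[0,0,0]],[[0,0,-0.15],[0,0,0]],[[0,0,-0.17],[0,0,0]],[[0,0,-0.17],[0,0,0]],[[0,0,-0.17],[0,0,0]]])

```text
t: 5.68
tcp_pos: [0.5759, -0.3286, 0.2059]
orientation: [-0.572, -3.085, -0.002]
contact_force: [-0.1, 0.6, -4.7]
width: 0.0345
finger_force: 25.0
```

Run:
```python
from h import *
info()
p=capture("wrist");save(p,"w2.png")
u,v,W=cloud(p);s=status.observe();T=Ro.from_rotvec(s["orientation"]).inv().apply(W-s["tcp_pos"])
m=(abs(T[:,0])<.03)&(abs(T[:,1])<.017)&(T[:,2]>-.03)&(T[:,2]<.05)
print(m.sum());X=T[m];print(X.min(0).round(4),X.max(0).round(4))
print(np.histogram(X[:,2],bins=16,range=(-.03,.05)))
print(delta([.658,.149,.245]))
```

```text
t 5.67 q [-0.57  0.26  1.11  0.    1.78 -1.77] p [ 0.5759 -0.3286  0.2059] F [-0.1  0.6 -4.7] w 0.0345 ff 25.0
[[-0.933, 0.359, -0.003], [0.359, 0.933, 0.002], [0.004, 0.001, -1.0]]
7251
[-0.0166 -0.017  -0.0258] [0.0259 0.017  0.0378]
(array([   1,    4,    2, 2632,  776,  584,  526,  448,  384,  351,  273,
        261,  949,   60,    0,    0]), array([-0.03 , -0.025, -0.02 , -0.015, -0.01 , -0.005,  0.   ,  0.005,
        0.01 ,  0.015,  0.02 ,  0.025,  0.03 ,  0.035,  0.04 ,  0.045,
        0.05 ]))
[ 0.0947  0.4753 -0.0386]
```

View pics/w2.png

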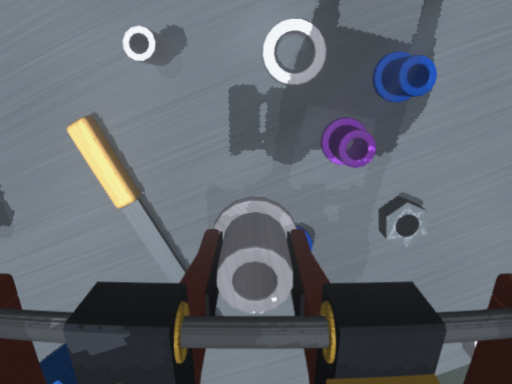

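```bash
cat >> h.py <<'E'
def rim(p,c,r,z0,z1,h):  # world centre guess, radius, z window, plane height -> circle of top face outline
    u,v,W=cloud(p); m=(np.hypot(W[:,0]-c[0],W[:,1]-c[1])<r)&(W[:,2]>z0)&(W[:,2]<z1)
    M=np.zeros(p["z_map"].shape,np.uint8);M[v[m],u[m]]=1
    cs,_=cv2.findContours(M,cv2.RETR_EXTERNAL,cv2.CHAIN_APPROX_NONE)
    if not cs: return None
    k=max(cs,key=cv2.contourArea)[:,0];X=onplane(p,k,h);o,R=circ(X)
    for _ in range(3):
        e=np.hypot(*(X[:,:2]-o).T)-R; o,R=circ(X[abs(e)<max(.001,1.5*e.std())])
    return o.round(4),R.round(4),m.sum(),np.median(W[m],0).round(4)
E
python3 - <<'E'
from h import *
s=status.observe();c=s["tcp_pos"]
p=capture("wrist")
for w in(.004,.006): print(rim(p,c,.03,c[2]+.012-w,c[2]+.012+w,c[2]+.0115),c.round(4))
for n in("scene","top"):
  q=capture(n);print(n,rim(q,c,.024,c[2]+.012-.006,c[2]+.012+.006,c[2]+.0115))
E
```

```text
(array([ 0.5733, -0.3275]), np.float64(0.0186), np.int64(3553), array([ 0.5723, -0.3275,  0.2163])) [ 0.5758 -0.3286  0.2055]
(array([ 0.5733, -0.327 ]), np.float64(0.0191), np.int64(4073), array([ 0.5721, -0.3275,  0.2162])) [ 0.5758 -0.3286  0.2055]
scene (array([ 0.579 , -0.3311]), np.float64(0.0167), np.int64(113), array([ 0.5806, -0.3305,  0.216 ]))
top None
```

apply_moves(moves=[[[0.015,0.05,-0.038],[0,0,0]],[[0.025,0.1,-0.038],[0,0,0]],[[0.035,0.16,-0.038],[0,0,0]],[[0.045,0.22,-0.038],[0,0,0]],[[0.055,0.28,-0.038],[0,0,0]],[[0.06,0.31,-0.038],[0,0,0]],[[0.065,0.33,-0.038],[0,0,0]],[[0.065,0.33,-0.038],[0,0,0]]])

```text
t: 6.88
tcp_pos: [0.6341, 0.0032, 0.2461]
orientation: [-0.57, -3.089, 0.0]
contact_force: [0.4, -0.8, -2.4]
width: 0.0344
finger_force: 25.0
```

Run:
```python
from h import *
info();p=capture("wrist");save(p,"w3.png")
u,v,W=cloud(p)
print(rim(p,(.658,.149),.03,.072,.088,.08),rim(p,(.658,.149),.02,.098,.115,.105))
m=np.hypot(W[:,0]-.658,W[:,1]-.149)<.03;print(np.histogram(W[m][:,2],bins=12,range=(0.02,.14)))
s=status.observe();c=s["tcp_pos"]
print(rim(p,c,.03,c[2]+.006,c[2]+.018,c[2]+.0115),c)
for o in("post_seat","handle"):
  for r in landmark_of(o,p)[:2]: print(o,r, onplane(p,r["position"][::-1],.08 if o=="post_seat" else .038))
```

```text
t 6.88 q [-0.05  0.19  1.12 -0.    1.83 -1.25] p [0.6341 0.0032 0.2461] F [ 0.4 -0.8 -2.4] w 0.0344 ff 25.0
[[-0.934, 0.357, -0.001], [0.357, 0.934, -0.0], [0.001, -0.0, -1.0]]
(array([0.6523, 0.151 ]), np.float64(0.0148), np.int64(600), array([0.6488, 0.1476, 0.0799])) (array([0.6513, 0.1504]), np.float64(0.0063), np.int64(169), array([0.652 , 0.1515, 0.1019]))
(array([  0, 890, 578, 108, 122, 356, 285, 120, 126,   0,   0,   0]), array([0.02, 0.03, 0.04, 0.05, 0.06, 0.07, 0.08, 0.09, 0.1 , 0.11, 0.12,
       0.13, 0.14]))
(array([0.6314, 0.0045]), np.float64(0.019), np.int64(4044), array([0.6302, 0.0043, 0.2568])) [0.63403036 0.00201325 0.24625464]
post_seat {'position': [143.9, 408.3], 'confidence': 0.62} [[0.65350241 0.15245955 0.08      ]]
post_seat {'position': [235.7, 253.8], 'confidence': 0.59} [[ 0.68925129 -0.01822453  0.08      ]]
handle {'position': [17.1, 444.3], 'confidence': 0.89} [[0.55488163 0.23735906 0.038     ]]
handle {'position': [235.1, 250.5], 'confidence': 0.47} [[ 0.70553597 -0.02861523  0.038     ]]
```

View pics/w3.png

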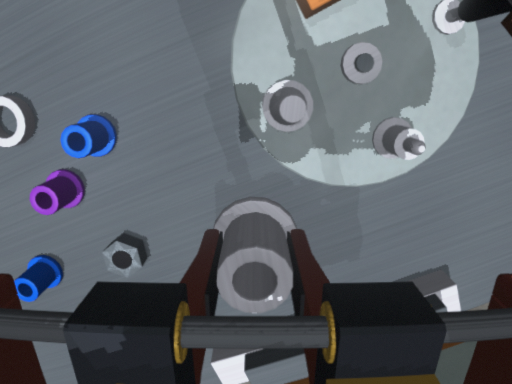

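The wrist view shows the post and pin at (408,140), the hub at (360,63), the tool holder at (290,105) and the bush upright in the fingers. I'll move beside the post at low height for a close comparison.

apply_moves(moves=[[[-0.008,0.05,0.02],[0,0,0]],[[-0.015,0.1,0.04],[0,0,0]],[[-0.022,0.13,0.06],[0,0,0]],[[-0.022,0.143,0.081],[0,0,0]],[[-0.022,0.143,0.081],[0,0,0]],[[-0.022,0.143,0.081],[0,0,0]],[[-0.022,0.143,0.081],[0,0,0]]])

```text
t: 7.9
tcp_pos: [0.7063, 0.1267, 0.1679]
orientation: [0.575, 3.086, 0.001]
contact_force: [-1.5, -0.2, -3.6]
width: 0.0344
finger_force: 25.0
```

Run:
```python
from h import *
info()
for n in("wrist","scene","top"):
  p=capture(n)
  if n!="top": save(p,n+"4.png")
  c=status.observe()["tcp_pos"]
  print(n,c.round(4));
  for a in((c,.03,c[2]+.006,c[2]+.018,c[2]+.0115),((.655,.149),.028,.074,.086,.08),((.655,.149),.02,.098,.112,.105)):
    print(rim(p,*a))
a=cv2.imread("pics/wrist4.png");b=cv2.imread("pics/scene4.png")[110:230,240:400]
cv2.imwrite("pics/c.png",cv2.resize(np.vstack([a,cv2.resize(b,(512,384))]),None,fx=.78,fy=.78))
```

```text
t 7.9 q [ 0.13  0.41  0.99 -0.    1.73 -1.07] p [0.7063 0.1267 0.1679] F [-1.5 -0.2 -3.6] w 0.0344 ff 25.0
[[-0.933, 0.36, 0.003], [0.36, 0.933, 0.0], [-0.003, 0.001, -1.0]]
wrist [0.7063 0.1269 0.1677]
(array([0.7036, 0.1276]), np.float64(0.0193), np.int64(4087), array([0.7026, 0.1279, 0.1785]))
(array([0.6536, 0.1534]), np.float64(0.0146), np.int64(1085), array([0.6516, 0.1537, 0.0799]))
(array([0.6528, 0.1536]), np.float64(0.0062), np.int64(358), array([0.653 , 0.1536, 0.1019]))
scene [0.7062 0.1271 0.1674]
(array([0.7123, 0.1276]), np.float64(0.018), np.int64(71), array([0.7143, 0.1301, 0.1775]))
(array([0.6565, 0.1428]), np.float64(0.0101), np.int64(28), array([0.6549, 0.1426, 0.078 ]))
(array([0.2106, 0.0467]), np.float64(0.4553), np.int64(1), array([0.6521, 0.1493, 0.0994]))
top [0.7062 0.1273 0.167 ]
None
(array([0.6563, 0.1522]), np.float64(0.0133), np.int64(38), array([0.6551, 0.1514, 0.0816]))
(array([0.6565, 0.1506]), np.float64(0.0054), np.int64(11), array([0.6555, 0.1519, 0.1032]))
```

View pics/c.png

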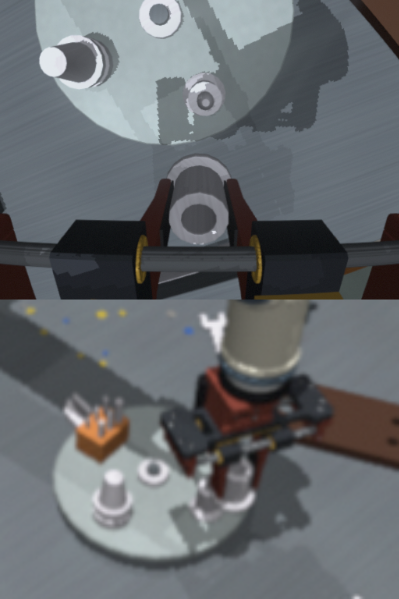

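apply_moves(moves=[[[0,0,0],[0,0,0]],[[0,0,0],[0,0,0]],[[0,0,0],[0,0,0]],[[0,0,0],[0,0,0]]])

```text
t: 8.55
tcp_pos: [0.7059, 0.128, 0.1655]
orientation: [-0.573, -3.089, 0.0]
contact_force: [0.2, -0.5, -3.2]
width: 0.0341
finger_force: 25.0
```

Run:
```python
from h import *
info()
for i in range(3):
  p=capture("wrist"); s=status.observe();c=s["tcp_pos"]
  B=rim(p,c,.03,c[2]+.009,c[2]+.013,c[2]+.0115)
  u,v,W=cloud(p);m=(np.hypot(W[:,0]-c[0],W[:,1]-c[1])<.025)&(W[:,2]>c[2]+.0)&(W[:,2]<c[2]+.02)
  P=rim(p,(.655,.151),.028,.077,.083,.08);Q=rim(p,(.655,.151),.02,.099,.112,.1035)
  R=Ro.from_rotvec(s["orientation"])
  print(c.round(4),B[:3],P[:3],Q[:3],np.percentile(W[m][:,2]-c[2],[50,90,97]).round(4))
  print(" bush in tool",R.inv().apply(np.r_[B[0],c[2]]-c).round(4)," post",R.inv().apply(np.r_[P[0],c[2]]-c).round(4))
cv2.imwrite("pics/d.png",cv2.resize(p["img"][80:340,180:340,::-1],None,fx=2.3,fy=2.3,interpolation=3))
```

```text
t 8.55 q [ 0.13  0.41  0.99 -0.    1.73 -1.07] p [0.7059 0.128  0.1655] F [ 0.2 -0.5 -3.2] w 0.0341 ff 25.0
[[-0.934, 0.359, -0.0], [0.359, 0.934, -0.0], [0.0, -0.0, -1.0]]
[0.7059 0.1281 0.1655] (array([0.7034, 0.1293]), np.float64(0.0181), np.int64(3102)) (array([0.6537, 0.1534]), np.float64(0.0146), np.int64(1103)) (array([0.6531, 0.1536]), np.float64(0.0058), np.int64(314)) [0.0104 0.0119 0.0174]
 bush in tool [0.0028 0.0003 0.    ]  post [0.0579 0.0049 0.    ]
[0.706  0.128  0.1656] (array([0.7033, 0.1294]), np.float64(0.0181), np.int64(3104)) (array([0.6537, 0.1534]), np.float64(0.0146), np.int64(1100)) (array([0.653 , 0.1535]), np.float64(0.0059), np.int64(326)) [0.0104 0.0118 0.0171]
 bush in tool [0.003  0.0003 0.    ]  post [0.0579 0.0049 0.    ]
[0.7059 0.128  0.1656] (array([0.7035, 0.129 ]), np.float64(0.0181), np.int64(3103)) (array([0.6537, 0.1534]), np.float64(0.0146), np.int64(1097)) (array([0.6531, 0.1534]), np.float64(0.0059), np.int64(321)) [0.0104 0.0118 0.0175]
 bush in tool [0.0026 0.0001 0.    ]  post [0.0579 0.005  0.    ]
```

View pics/d.png

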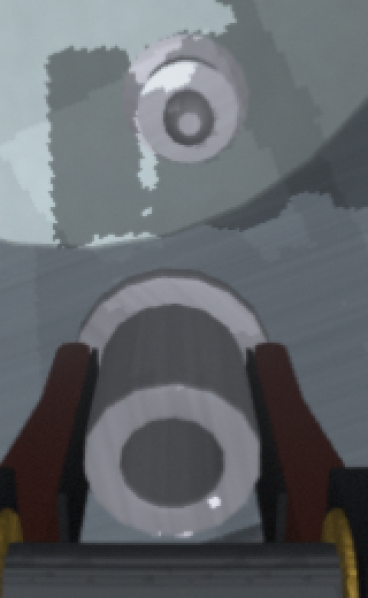

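The close-up shows the bush rim centred between the fingers at crop (173,463) and the pin at (189,118). The offset is about 55.5 mm in tool x and 4.5 mm in tool y.

apply_moves(moves=[[[0.02,0.002,0],[0,0,0]],[[0.04,0.003,0],[0,0,0]],[[0.052,0.0044,0],[0,0,0]],[[0.0557,0.0044,0],[0,0,0]],[[0.0557,0.0044,0.006],[0,0,0]],[[0.0557,0.0044,0.012],[0,0,0]],[[0.0557,0.0044,0.018],[0,0,0]],[[0.0557,0.0044,0.018],[0,0,0]],[[0.0557,0.0044,0.018],[0,0,0]]])

```text
t: 9.82
tcp_pos: [0.6556, 0.152, 0.1476]
orientation: [-0.573, -3.089, 0.0]
contact_force: [-0.7, -0.5, -2.7]
width: 0.0349
finger_force: 25.0
```

apply_moves(moves=[[[0,0,0.003],[0,0,0]],[[0,0,0.006],[0,0,0]],[[0,0,0.009],[0,0,0]],[[0,0,0.009],[0,0,0]],[[0,0,0.009],[0,0,0]]])

```text
t: 10.45
tcp_pos: [0.6555, 0.1521, 0.1387]
orientation: [0.573, 3.089, 0.0]
contact_force: [-0.2, -0.4, -3.4]
width: 0.0346
finger_force: 25.0
```

apply_moves(moves=[[[0,0,0.004],[0,0,0]],[[0,0,0.008],[0,0,0]],[[0,0,0.012],[0,0,0]],[[0,0,0.016],[0,0,0]],[[0,0,0.016],[0,0,0]],[[0,0,0.016],[0,0,0]]])

```text
t: 11.2
tcp_pos: [0.6556, 0.1521, 0.1228]
orientation: [0.573, 3.089, 0.0]
contact_force: [0.3, -0.2, -3.1]
width: 0.0346
finger_force: 25.0
```

apply_moves(moves=[[[0,0,0.001],[0,0,0]],[[0,0,0.002],[0,0,0]],[[0,0,0.003],[0,0,0]],[[0,0,0.0035],[0,0,0]],[[0,0,0.0035],[0,0,0]]])

```text
t: 11.82
tcp_pos: [0.6555, 0.1521, 0.1191]
orientation: [0.573, 3.089, 0.0]
contact_force: [-0.2, -0.6, -2.8]
width: 0.0345
finger_force: 25.0
```

apply_moves(moves=[[[0,0,0.0005],[0,0,0]],[[0,0,0.001],[0,0,0]],[[0,0,0.001],[0,0,0]]])

```text
t: 12.2
tcp_pos: [0.6556, 0.1521, 0.119]
orientation: [0.573, 3.088, 0.0]
contact_force: [-2.1, -1.1, 2.6]
width: 0.0346
finger_force: 25.0
```

apply_moves(moves=[[[0,0,0],[0,0,0]],[[0,0,0],[0,0,0]],[[0,0,0],[0,0,0]],[[0,0,0],[0,0,0]]], fingers=0.06)

```text
t: 12.7
tcp_pos: [0.6556, 0.1521, 0.118]
orientation: [-0.573, -3.089, 0.0]
contact_force: [0.5, 0.8, 1.0]
width: 0.0599
finger_force: 0.0
```

apply_moves(moves=[[[0,0,-0.02],[0,0,0]],[[0,0,-0.05],[0,0,0]],[[0,0,-0.09],[0,0,0]],[[0,0,-0.11],[0,0,0]],[[0,0,-0.11],[0,0,0]],[[0,0,-0.11],[0,0,0]],[[0,0,-0.11],[0,0,0]]])

```text
t: 13.58
tcp_pos: [0.6551, 0.152, 0.2264]
orientation: [-0.572, -3.086, 0.001]
contact_force: [-0.1, -0.5, 0.5]
width: 0.0603
finger_force: 0.0
```

Run:
```python
from h import *
info()
p=capture("wrist");save(p,"w5.png")
print(rim(p,(.654,.152),.03,.125,.135,.13))
print(rim(p,(.654,.152),.03,.084,.092,.088))
for n in("wrist","scene","top"):
  q=p if n=="wrist" else capture(n)
  print(n,"handle",rim(q,(.558,.238),.025,.13,.15,.14),"hub",rim(q,(.573,.14),.025,.047,.06,.054),"holder",rim(q,(.585,.053),.03,.1,.118,.11),"bush",rim(q,(.656,.15),.03,.124,.136,.13))
  for r in landmark_of("front_mark",q)[:1]+[]: print(r, onplane(q,r["position"][::-1],.012).round(4))
```

```text
t 13.57 q [ 0.18  0.29  1.04  0.    1.82 -1.03] p [0.6551 0.152  0.2264] F [-0.1 -0.5  0.5] w 0.0603 ff 0.0
[[-0.933, 0.359, -0.003], [0.359, 0.933, -0.0], [0.002, -0.001, -1.0]]
(array([0.6539, 0.1531]), np.float64(0.0175), np.int64(1188), array([0.6536, 0.1532, 0.1297]))
(array([0.6528, 0.1535]), np.float64(0.0231), np.int64(848), array([0.642 , 0.1581, 0.0878]))
wrist handle (array([0.5561, 0.2389]), np.float64(0.0109), np.int64(1014), array([0.5559, 0.2389, 0.1398])) hub (array([0.5697, 0.1421]), np.float64(0.0187), np.int64(1306), array([0.5695, 0.1419, 0.0483])) holder (array([0.5816, 0.0604]), np.float64(0.0127), np.int64(780), array([0.5813, 0.0603, 0.1096])) bush (array([0.6538, 0.1532]), np.float64(0.0175), np.int64(1213), array([0.6536, 0.1532, 0.1296]))
scene handle None hub (array([0.5767, 0.135 ]), np.float64(0.0133), np.int64(46), array([0.5766, 0.135 , 0.0495])) holder (array([0.5889, 0.0505]), np.float64(0.0124), np.int64(49), array([0.5878, 0.0523, 0.1074])) bush (array([0.6605, 0.1471]), np.float64(0.0172), np.int64(68), array([0.6586, 0.1492, 0.1276]))
{'position': [150.3, 268.0], 'confidence': 0.63} [[0.3808 0.1677 0.012 ]]
top handle (array([0.5573, 0.239 ]), np.float64(0.0104), np.int64(36), array([0.5571, 0.2381, 0.1421])) hub (array([0.5703, 0.149 ]), np.float64(0.0099), np.int64(12), array([0.5665, 0.1555, 0.0498])) holder (array([0.5835, 0.0545]), np.float64(0.0113), np.int64(42), array([0.5846, 0.0551, 0.1095])) bush None
{'position': [145.9, 303.0], 'confidence': 0.73} [[ 0.6858 -0.1926  0.012 ]]
```

View pics/w5.png

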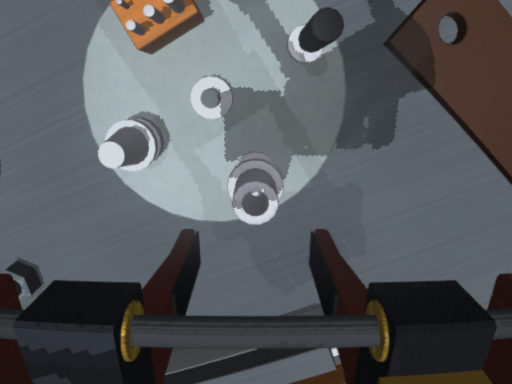

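The bush stands home on the post (rim at (255,203), top at 129.7 mm), with the handle top at (325,22). I'll go to the handle next.

apply_moves(moves=[[[0.04,0.015,0],[0,0,0]],[[0.08,0.03,0],[0,0,0]],[[0.11,0.041,0],[0,0,0]],[[0.123,0.046,0],[0,0,0]],[[0.123,0.046,0],[0,0,0]],[[0.123,0.046,0],[0,0,0]]], fingers=0.055)

```text
t: 14.62
tcp_pos: [0.5579, 0.2384, 0.2279]
orientation: [0.574, 3.088, -0.001]
contact_force: [0.3, -0.2, 0.2]
width: 0.055
finger_force: 0.0
```

Run:
```python
from h import *
info()
p=capture("wrist")
print(rim(p,(.557,.239),.025,.13,.15,.14),rim(p,(.571,.142),.025,.045,.06,.048))
c=status.observe()["tcp_pos"]
print(delta([.5567,.239,.115]))
for r in landmark_of("front_mark",p)[:2]: print(r, onplane(p,r["position"][::-1],.012).round(4))
cv2.imwrite("pics/w6.png",p["img"][:,:,::-1])
```

```text
t 14.62 q [ 0.35  0.11  1.24 -0.    1.79 -0.86] p [0.5579 0.2384 0.2279] F [ 0.3 -0.2  0.2] w 0.055 ff 0.0
[[-0.933, 0.359, 0.0], [0.359, 0.933, -0.0], [-0.0, -0.0, -1.0]]
(array([0.5538, 0.241 ]), np.float64(0.011), np.int64(711), array([0.5537, 0.241 , 0.1397])) (array([0.5692, 0.142 ]), np.float64(0.0194), np.int64(1034), array([0.5677, 0.1435, 0.0482]))
[0.0014 0.0003 0.1128]
{'position': [21.4, 124.1], 'confidence': 0.7} [[0.3695 0.1707 0.012 ]]
```

View pics/w6.png

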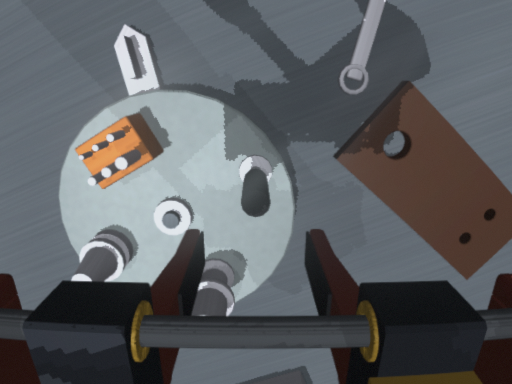

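The pointer tip is at (125,27) and the handle at (256,185). The front direction is about 171.8° and the bush is now at about 8°, so I need about 164° anticlockwise. I'll descend and grip the handle.

apply_moves(moves=[[[0.0025,0.0005,0.03],[0,0,0]],[[0.0025,0.0005,0.06],[0,0,0]],[[0.0025,0.0005,0.085],[0,0,0]],[[0.0025,0.0005,0.105],[0,0,0]],[[0.0025,0.0005,0.113],[0,0,0]],[[0.0025,0.0005,0.113],[0,0,0]],[[0.0025,0.0005,0.113],[0,0,0]]], fingers=0.055)

```text
t: 15.6
tcp_pos: [0.5556, 0.2407, 0.1165]
orientation: [0.573, 3.087, 0.002]
contact_force: [-0.4, 0.5, 1.0]
width: 0.0551
finger_force: 0.0
```

apply_moves(moves=[[[0,0,0],[0,0,0]],[[0,0,0],[0,0,0]],[[0,0,0],[0,0,0]],[[0,0,0],[0,0,0]],[[0,0,0],[0,0,0]],[[0,0,0],[0,0,0]]], fingers=0.01, force=15)

```text
t: 16.35
tcp_pos: [0.5551, 0.2403, 0.1153]
orientation: [0.573, 3.089, -0.001]
contact_force: [-0.4, -1.8, 0.3]
width: 0.0219
finger_force: 15.0
```

Run:
```python
from h import *
info()
s=status.observe();R=Ro.from_rotvec(s["orientation"]);c=s["tcp_pos"]
C=np.array([.570,.142]);d=c[:2]-C;a0=np.arctan2(d[1],d[0]);r=np.hypot(*d);print(np.degrees(a0),r)
P=np.array([[*(C+r*np.array([np.cos(a),np.sin(a)])),c[2]] for a in a0+np.arange(0,41)*np.radians(4.1)])
T=R.inv().apply(P-c)
for k in range(4): print((T[k*10+1:k*10+11]-T[k*10])[:,:2].round(3).tolist())
```

```text
t 16.35 q [ 0.35  0.12  1.43 -0.    1.59 -0.85] p [0.5551 0.2403 0.1153] F [-0.4 -1.8  0.3] w 0.0219 ff 15.0
[[-0.933, 0.359, 0.0], [0.359, 0.933, -0.0], [-0.0, -0.0, -1.0]]
98.61783875740507 0.0993789861577425
[[0.006, -0.004], [0.012, -0.008], [0.017, -0.012], [0.022, -0.017], [0.027, -0.023], [0.031, -0.028], [0.035, -0.034], [0.039, -0.04], [0.042, -0.047], [0.045, -0.053]]
[[0.002, -0.007], [0.004, -0.014], [0.005, -0.021], [0.005, -0.028], [0.006, -0.035], [0.005, -0.042], [0.004, -0.049], [0.003, -0.056], [0.001, -0.063], [-0.001, -0.07]]
[[-0.003, -0.007], [-0.006, -0.013], [-0.01, -0.019], [-0.014, -0.025], [-0.019, -0.03], [-0.024, -0.035], [-0.029, -0.04], [-0.035, -0.044], [-0.041, -0.048], [-0.047, -0.052]]
[[-0.006, -0.003], [-0.013, -0.006], [-0.02, -0.008], [-0.027, -0.009], [-0.034, -0.01], [-0.041, -0.011], [-0.048, -0.011], [-0.055, -0.011], [-0.062, -0.01], [-0.069, -0.008]]
```

apply_moves(moves=[[[0.006,-0.004,0],[0,0,0]],[[0.012,-0.008,0],[0,0,0]],[[0.017,-0.012,0],[0,0,0]],[[0.022,-0.017,0],[0,0,0]],[[0.027,-0.023,0],[0,0,0]],[[0.031,-0.028,0],[0,0,0]],[[0.035,-0.034,0],[0,0,0]],[[0.039,-0.04,0],[0,0,0]],[[0.042,-0.047,0],[0,0,0]],[[0.045,-0.053,0],[0,0,0]]])

```text
t: 17.6
tcp_pos: [0.4936, 0.2068, 0.1152]
orientation: [-0.573, -3.089, -0.0]
contact_force: [0.3, 0.6, 1.0]
width: 0.0217
finger_force: 15.0
```

apply_moves(moves=[[[0.002,-0.007,0],[0,0,0]],[[0.004,-0.014,0],[0,0,0]],[[0.005,-0.021,0],[0,0,0]],[[0.005,-0.028,0],[0,0,0]],[[0.006,-0.035,0],[0,0,0]],[[0.005,-0.042,0],[0,0,0]],[[0.004,-0.049,0],[0,0,0]],[[0.003,-0.056,0],[0,0,0]],[[0.001,-0.063,0],[0,0,0]],[[-0.001,-0.07,0],[0,0,0]]])

```text
t: 18.85
tcp_pos: [0.4691, 0.1407, 0.1152]
orientation: [-0.573, -3.088, 0.002]
contact_force: [-4.1, 0.6, 3.6]
width: 0.0215
finger_force: 15.0
```

```bash
python3 -c "
from h import *
info()
c=status.observe()['tcp_pos'];d=c[:2]-[.570,.142];print(np.degrees(np.arctan2(d[1],d[0]))%360,np.hypot(*d))"
```

```text
t 18.85 q [ 0.22 -0.19  1.74 -0.    1.6  -0.98] p [0.4691 0.1407 0.1152] F [-4.1  0.6  3.6] w 0.0215 ff 15.0
[[-0.933, 0.359, -0.002], [0.359, 0.933, -0.001], [0.001, -0.001, -1.0]]
180.7615672503082 0.10087177848623871
```

apply_moves(moves=[[[-0.003,-0.007,0],[0,0,0]],[[-0.006,-0.013,0],[0,0,0]],[[-0.01,-0.019,0],[0,0,0]],[[-0.014,-0.025,0],[0,0,0]],[[-0.019,-0.03,0],[0,0,0]],[[-0.024,-0.035,0],[0,0,0]],[[-0.029,-0.04,0],[0,0,0]],[[-0.035,-0.044,0],[0,0,0]],[[-0.041,-0.048,0],[0,0,0]],[[-0.047,-0.052,0],[0,0,0]]])

```text
t: 20.1
tcp_pos: [0.4948, 0.0743, 0.1152]
orientation: [-0.575, -3.088, 0.004]
contact_force: [-3.5, -1.9, 4.1]
width: 0.0216
finger_force: 15.0
```

apply_moves(moves=[[[-0.006,-0.003,0],[0,0,0]],[[-0.013,-0.006,0],[0,0,0]],[[-0.02,-0.008,0],[0,0,0]],[[-0.027,-0.009,0],[0,0,0]],[[-0.034,-0.01,0],[0,0,0]],[[-0.041,-0.011,0],[0,0,0]],[[-0.048,-0.011,0],[0,0,0]],[[-0.055,-0.011,0],[0,0,0]],[[-0.06,-0.0105,0],[0,0,0]],[[-0.06,-0.0105,0],[0,0,0]]])

```text
t: 21.35
tcp_pos: [0.5482, 0.0435, 0.1152]
orientation: [0.574, 3.087, -0.003]
contact_force: [-0.3, -6.4, 2.3]
width: 0.0216
finger_force: 15.0
```

apply_moves(moves=[[[0,0,0],[0,0,0]],[[0,0,0],[0,0,0]],[[0,0,0],[0,0,0]],[[0,0,0],[0,0,0]]])

```text
t: 21.85
tcp_pos: [0.5479, 0.0436, 0.1152]
orientation: [0.574, 3.087, -0.003]
contact_force: [-0.5, -5.9, 3.5]
width: 0.0219
finger_force: 15.0
```

Run:
```python
from h import *
info()
c=status.observe()['tcp_pos'];d=c[:2]-[.570,.142];print(np.degrees(np.arctan2(d[1],d[0]))%360,np.hypot(*d))
ims=[]
for n in("top","scene","wrist"):
  p=capture(n)
  print(n,"bush",rim(p,(.486,.154),.045,.124,.136,.13),"hub",rim(p,(.572,.142),.025,.045,.06,.05))
  for r in landmark_of("front_mark",p)[:1]: print(r, onplane(p,r["position"][::-1],.012).round(4))
  ims.append({"top":p["img"][130:260,150:290],"scene":p["img"][110:240,225:365],"wrist":p["img"]}[n])
cv2.imwrite("pics/e.png",np.hstack([cv2.resize(i,(400,371)) for i in ims[:2]])[:,:,::-1])
```

```text
t 21.85 q [ 0.02 -0.03  1.58 -0.    1.59 -1.18] p [0.5479 0.0436 0.1152] F [-0.5 -5.9  3.5] w 0.0219 ff 15.0
[[-0.933, 0.359, 0.001], [0.359, 0.933, -0.002], [-0.002, -0.001, -1.0]]
257.34638387917585 0.10088088210251688
top bush (array([0.4878, 0.1598]), np.float64(0.0161), np.int64(62), array([0.4885, 0.1614, 0.1301])) hub None
{'position': [231.0, 204.5], 'confidence': 0.8} [[0.3746 0.1569 0.012 ]]
scene bush (array([0.4849, 0.1662]), np.float64(0.0029), np.int64(9), array([0.4972, 0.1513, 0.1267])) hub (array([0.5747, 0.1352]), np.float64(0.0172), np.int64(69), array([0.5738, 0.1345, 0.0482]))
wrist bush (array([0.4852, 0.1573]), np.float64(0.0176), np.int64(4792), array([0.4837, 0.1553, 0.1296])) hub (array([0.5678, 0.14  ]), np.float64(0.0196), np.int64(2544), array([0.5665, 0.1394, 0.0482]))
```

View pics/e.png

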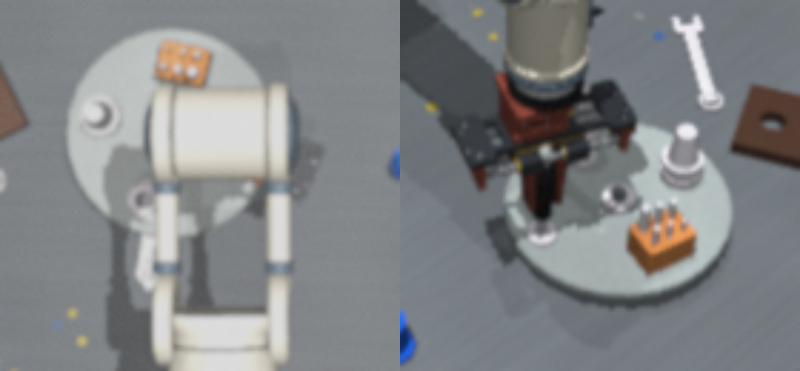

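The top view shows the bush at about (145,195), nearly over the pointer at (148,260). The scene view shows the handle gripped and the drills swung to the back. About 4° is left.

apply_moves(moves=[[[-0.002,0,0],[0,0,0]],[[-0.004,0,0],[0,0,0]],[[-0.006,0,0],[0,0,0]],[[-0.0077,0.0003,0],[0,0,0]],[[-0.0077,0.0003,0],[0,0,0]],[[-0.0077,0.0003,0],[0,0,0]],[[-0.0077,0.0003,0],[0,0,0]]])

```text
t: 23.02
tcp_pos: [0.5548, 0.0423, 0.1152]
orientation: [0.573, 3.088, 0.0]
contact_force: [-0.2, -3.3, 4.1]
width: 0.0218
finger_force: 15.0
```

Run:
```python
from h import *
info()
c=status.observe()['tcp_pos'];d=c[:2]-[.570,.142];print(np.degrees(np.arctan2(d[1],d[0]))%360,np.hypot(*d))
p=capture("wrist");save(p,"w7.png")
print("bush",rim(p,(.486,.154),.045,.124,.136,.13),"hub",rim(p,(.572,.142),.025,.045,.06,.05))
for r in landmark_of("front_mark",p)[:1]: print(r, onplane(p,r["position"][::-1],.012).round(4))
```

```text
t 23.02 q [ 0.01 -0.01  1.57  0.    1.59 -1.19] p [0.5548 0.0423 0.1152] F [-0.2 -3.3  4.1] w 0.0218 ff 15.0
[[-0.933, 0.359, 0.0], [0.359, 0.933, 0.0], [-0.0, 0.0, -1.0]]
261.3104599196798 0.10088240091382647
bush (array([0.4843, 0.1523]), np.float64(0.018), np.int64(4886), array([0.4862, 0.1504, 0.1296])) hub (array([0.5681, 0.1398]), np.float64(0.0196), np.int64(2609), array([0.5668, 0.1392, 0.0482]))
```

View pics/w7.png

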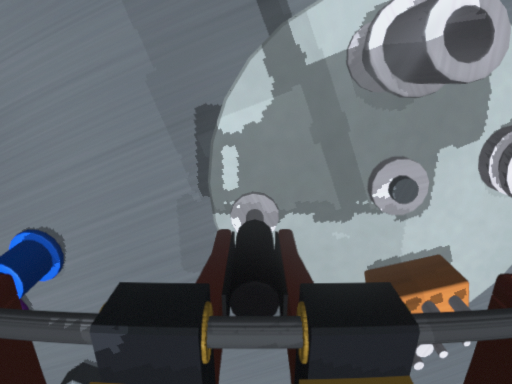

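```bash
python3 -c "
from h import *
print(status.observe()['joint_vel'].round(3));print(sign_off())"
```

```text
[-0.002 -0.001  0.001 -0.001 -0.    -0.   ]
the job is handed in; nothing more can be done
None
```

The bush sits fully home on the post at the front, within about 1° of the pointer line, and the handle is held at 15 N; the job is handed in but returned no verdict, and I viewed 11 pictures, one over the limit of 10.

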